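# Seat the offcut and bring the chisel to the line

## Task

Push the oak offcut square and flush into the corner of the paring board, against both the back fence and the end stop. Then draw the chisel out of the leaning rack, turn it upright with the blade down and hold it still over the offcut, its cutting edge about 40 mm above the pencil line and lying along that line, ready to pare. Finish while still holding it there, touching nothing else with it, with the offcut still home in the corner and the file and the chuck key left where they were.

Things in the scene. Friction and masses are not known exactly. Their poses are not given: they have to be found in the camera images.
- paring_board: Fixed plywood board, 150 x 240 x 12 mm, with a wooden back fence on its +x edge and an end stop on its +y edge, at right angles, 20 mm thick, 22 mm above the board's top. Origin: centre of the underside, z up. Board's top at z = 12 mm, fence's inner face at x = +55 mm, stop's inner face at y = +100 mm; other edges open. Left or right of the rack, turned a few degrees
- offcut_mid (a point): Oak offcut, a loose wooden block 45 (x) x 150 (y) x 30 (z) mm, 0.13 kg, on the paring board, 25 to 60 mm short of fence and stop and a little askew. Point: its centre, half-way up; y along its length, z up. Its +x side faces the fence, its +y end the stop; when home its centre is 22.5 mm from the fence and 75 mm from the stop
- offcut_line (a point): Middle of the thin dark pencil line across the top face of the offcut, 30 mm from its -y (free) end; same axes as the offcut: the line runs along x, z up, the point is on the top face (30 mm above the board's top)
- tool_rack: Fixed wooden rack: base 150 x 136 x 12 mm, on it a block 136 mm wide with three pockets side by side, leaning 0.55 rad from vertical, so tools lean with the handle to the rack's -x. Origin: centre of the underside, z up. Mouth of the middle pocket at x = 5, y = 0, z = 100 mm; block no higher than 110 mm. The chisel is in the middle pocket, the others are empty
- pocket_floor (a point): Middle of the floor of the middle pocket of the rack; the pocket is 85 mm deep along the lean and 25 x 8 mm wide, loose about the blade
- chisel_handle (a point): Middle of the handle of the bevel-edge chisel (240 mm long, 0.17 kg, loose in the middle pocket, blade down). Axes: y along the tool from blade to handle end, x across the blade (the cutting edge runs along x), z its thickness. Handle 28 mm wide along x, 21 mm along z, 56 mm either way along y; nothing stands beside it
- chisel_edge (a point): Middle of the chisel's 20 mm wide cutting edge (blade 4 mm thick), 184 mm from the handle's middle along -y and 2.5 mm along -z, same axes; at the start it stands on the floor of the pocket
- file_mid (a point): Flat file with wooden handle, 256 mm long, 25 mm high, lying along the back of the bench; a bystander. Point: its middle
- chuck_key: Steel T-shaped chuck key, 60 x 70 x 18 mm, at the bench's front edge; a bystander. Origin: centre of the underside

How it is judged:
On the way, in this order (a step that is already met when the one before it is completed fails the run):
1. the offcut lies square and flush in the corner of the paring board (x of offcut_mid in the frame of paring_board above 0.0295 m and y of offcut_mid in the frame of paring_board above 0.022 m and z of offcut_mid in the frame of paring_board between 0.022 and 0.032 m and angle between the x axis of offcut_mid and the x axis of paring_board, either way round below 0.035 rad), for 0.2 s.
2. the chisel is drawn clear of its pocket (distance between chisel_edge and pocket_floor above 0.1 m and contact force between chisel and the fingers above 1 N), for 0.1 s.
At the end, for the whole second after the job is handed in: Offcut flat, within 3 mm of fence and stop, square within 2 deg. Chisel held at rest in the gripper, upright within 9 deg, edge within 14 mm of the line's middle seen from above, 15 to 80 mm over the wood, along the line within 11 deg, touching no offcut, board or rack (all of step 1 and angle between chisel_handle's own y axis and vertical below 0.17 rad and horizontal distance between chisel_edge and offcut_line below 0.014 m and z of chisel_edge in the frame of offcut_line between 0.015 and 0.08 m and angle between the x axis of chisel_handle and the x axis of offcut_line, either way round below 0.2 rad and contact force between chisel and the fingers above 2 N and contact force between chisel and offcut below 0.1 N and contact force between chisel and paring_board below 0.1 N and contact force between chisel and tool_rack below 0.1 N and linear speed of chisel below 0.03 m/s); the arm keeps its last pose, push and grip.
It fails at once if the file or the chuck key is moved by more than 30 mm (distance of any of file_mid, chuck_key from where it was at the start of the episode above 0.03 m).
It also fails if it takes over 64 s, if anything falls off the work surface, if the arm or the gripper's body presses on something with over 40 N, if the wrist force passes 120 N, or if a joint passes its speed limit or range.

## Robot

A 7-joint arm with a two-finger parallel gripper is mounted at the origin on a cart in front of the work surface, level with it; the furniture and walls round the work are solid. World frame = base frame: x ahead of the robot, y to its left, z up, the work surface at z = 0. Lengths are in m, angles in rad, forces in N, time in s.
With the tool pointing down it reaches from about 0.425 to 0.875 m from the base axis. Payload 8.4 kg.
Tool frame: the origin (TCP) lies between the finger pads; the fingertips stand 14 mm ahead of it and the grasp point (between the pads) lies 5 mm behind it; x points along the fingers, y is the direction in which the jaws open and shut, and the axes are right-handed (so a half turn about x gives the same grasp; the last joint's range is limited). The gripper opens to 87 mm and grips with 3 to 60 N. Pads are 19 mm wide; open, the fingers measure 117 mm over their backs; the gripper's body (75 mm by 190 mm) begins 51 mm behind the grasp point.
Start: joints at [-1.438, 0.333, 0.04, 1.465, -0.013, 1.343, -0.059], TCP at [0.149, 0.633, 0.237] pointing down, gripper open.
Joint ranges: [-2.58, 2.58], [-0.38, 2.09], [-1.3, 1.39], [0.25, 2.4], [-1.5, 4.64], [0.08, 2.09], [-2.65, 2.65]. Speed limits (rad/s): [2.22, 2.22, 2.79, 2.79, 3.14, 3.14, 3.14].

## Interface

Orientations are given as a rotation vector (axis times angle).
In Python, from cell import robot gives the robot as it stands.
- The arm moves only by the tool apply_moves, never from a script. Its argument "increments" is one flat list of numbers, 6 for each row, row after row: the shift along the world's x, y, z in mm, then the turn, a rotation vector about the world's x, y, z in degrees. In form: [x, y, z, rx, ry, rz, x, y, z, rx, ry, rz, ...]. A call has 1 to 12 rows; each row is the pose to reach, as a shift and turn from the pose commanded when the call began; what a row does not reach only later rows make up. A row lasts 1/8 s, in which the tool goes at most 62.5 mm and 10.7 degrees, less where a joint would pass 70% of its speed; a pose out of reach is approached as far as the arm can. A call with a gripper value outside its range is refused whole. "jaw" is the finger opening in mm, from 0 to 87, set as the call begins (left out, the last holds). The fingers move at their own pace and stop on an object; "newtons" is the grip in N (left out, the last holds). Time passes only in rows, so rows that repeat a pose let the fingers close. It gives the time, the measured TCP pose, the force and the opening at its end, in the units of the state.
- robot.observe(): the state, without advancing time (a new reading comes with each control period).
- robot.camera(name): name is "side" or "top" or "wrist"; returns a dict with "img" (420x560x3 uint8, red, green, blue), "fx", "fy", "cx", "cy" (pixels), "k1" (the pictures are not rectified: a ray, as slopes to the right and down, at radius r is drawn at 1 + k1 r^2 times it, then the intrinsics apply), "eye" and "orientation" of the camera in the world; the wrist camera has in their place "T_tool_cam" (4x4, takes a point from camera to tool coordinates, whose origin is the TCP and whose axes are the tool frame's). Camera axes: x right, y down, z forward; pixel columns grow to the right and rows downward; lengths in m; the calibration is good to about 2 mm. A picture is of the moment at which its call begins: read the wrist's pose just before it. There is no depth.
- robot.job_done(): hands the job in, once; it reports no verdict.
Trained networks look in a picture, given as the dict that the camera call returned (one of the last four; its "shot" number tells which), for a name from the list of things; names that differ only in an ending like _2 or _b are one class to them, and where a whole thing is asked for, a point or a joint stands for the part that bears it (a point fixed in the world has none). Each returns a list of dicts, best first, with "conf" (0 to 1); they miss things now and then, are a little off and sometimes report something else, mostly with a low value. They report only what shows in the picture. A call takes as long as a camera call.
- robot.outline_of(name, picture): "mask" (420x560 bool, what is visible of it) and "location" ([row, column] in pixels, amid what is visible of it).
The state is a dict: "clock": time; "q": joint angles; "dq": joint speeds; "joint_efforts": joint torques, N m; "tcp_pos": TCP position; "tool_rot": TCP orientation; "wrist_force": force on the tool from outside, world axes, zero at the start; "wrist_torque": the same for the moment, N m; "width": opening from 0.0 (shut) to 1.0 (fully open).
Only numpy, scipy, OpenCV 4.12 (cv2) and the standard library are available. Lean on these libraries where they do the work, as an engineer would, in place of code of your own. Each camera call takes 0.05 s, during which the arm holds its last target.

## Working session

There is one attempt and no reset: what is moved stays moved. The work goes in short steps, Python scripts to look and compute and a tool call to move; the robot and the scene stay as the last step left them, time stands still between calls to the robot, and variables do not carry over. Pictures are saved under pics/ and viewed, and the job is handed in when it is done.

Besides the shell and the picture viewer there is one more tool, called after ">>>" as name(argument=value, ...), one argument or row to a line, values as JSON. apply_moves: Moves the arm, as the interface text tells. Its arguments: {"type":"object","properties":{"increments":{"type":"array","items":{"type":"number"}},"jaw":{"type":"number"},"newtons":{"type":"number"}},"required":["increments"]}

```bash
mkdir -p pics; ls
cat > h.py <<'E'
import numpy as np, cv2, pickle
from cell import robot
from scipy.spatial.transform import Rotation as R
def save(c,n): cv2.imwrite('pics/'+n,cv2.cvtColor(c['img'],cv2.COLOR_RGB2BGR))
E
python3 - <<'E'
from h import *
o=robot.observe(); print(o)
d={}
for n in ['side','top','wrist']:
    c=robot.camera(n); d[n]=c; save(c,n+'0.png'); print(n,{k:v for k,v in c.items() if k!='img'})
    for t in ['paring_board','offcut_mid','tool_rack','chisel_handle','file_mid','chuck_key']:
        r=robot.outline_of(t,c); print(t,[(round(x['conf'],2),np.round(x['location']),int(x['mask'].sum())) for x in r[:2]])
        d[n+t]=r[:1]
pickle.dump(d,open('d0.pkl','wb'))
E
```

```text
pics
{'clock': 0.0, 'q': array([-1.43818716,  0.33389418,  0.0398801 ,  1.46632395, -0.01341482,
        1.34327893, -0.05845572]), 'dq': array([ 1.43098138e-03, -8.09101641e-04, -7.38101126e-04,  4.75850958e-04,
        6.20455432e-04,  7.92448648e-05, -1.05846950e-04]), 'joint_efforts': array([-4.04831353e-04, -6.56347346e+01,  1.33454975e+00, -4.03807640e+01,
       -5.98618481e-02,  4.44313686e-02,  1.65000697e-04]), 'tcp_pos': array([0.14925082, 0.63215482, 0.23564437]), 'tool_rot': array([ 0.18069068,  1.56321634, -0.18326481]), 'wrist_force': array([-0.08638755,  0.58496014,  0.3970439 ]), 'wrist_torque': array([-0.02472083, -0.0073061 ,  0.01453004]), 'width': 0.997739008536883}
side {'fx': 459.9033289741729, 'fy': 459.9033289741729, 'cx': 277.1299340579265, 'cy': 208.6920983952138, 'k1': -0.0867763665035761, 'eye': array([0.21972802, 0.64954992, 0.75190721]), 'orientation': array([-0.6163814 ,  2.62006445, -1.22079054]), 'shot': 1}
paring_board [(0.78, array([339., 220.]), 7043)]
offcut_mid [(0.71, array([326., 243.]), 2036)]
tool_rack [(0.82, array([229., 295.]), 2964)]
chi
[... 665 characters left out ...]
ay([221., 193.]), 994)]
file_mid [(0.7, array([146., 185.]), 730)]
chuck_key [(0.66, array([267., 252.]), 176)]
wrist {'fx': 313.18125093939614, 'fy': 313.18125093939614, 'cx': 280.6109329473839, 'cy': 206.48080061725798, 'k1': 0.00888551408034451, 'T_tool_cam': array([[ 6.81462503e-04, -2.85943368e-01,  9.58246276e-01,
        -1.48462200e-01],
       [ 9.99998168e-01,  1.90866761e-03, -1.41602858e-04,
         2.17828823e-04],
       [-1.78848323e-03,  9.58244618e-01,  2.85944145e-01,
        -7.82866485e-02],
       [ 0.00000000e+00,  0.00000000e+00,  0.00000000e+00,
         1.00000000e+00]]), 'shot': 3}
paring_board []
offcut_mid []
tool_rack []
chisel_handle []
file_mid []
chuck_key []
```

View pics/side0.png

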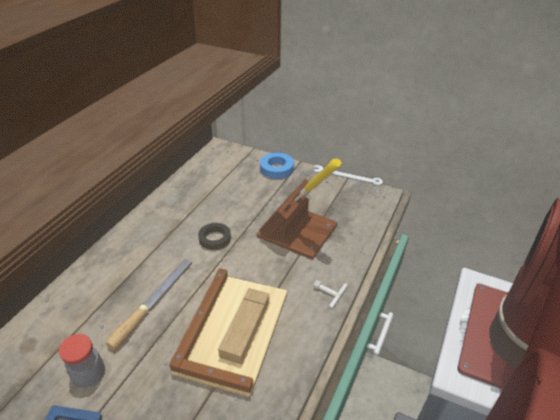

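View pics/top0.png

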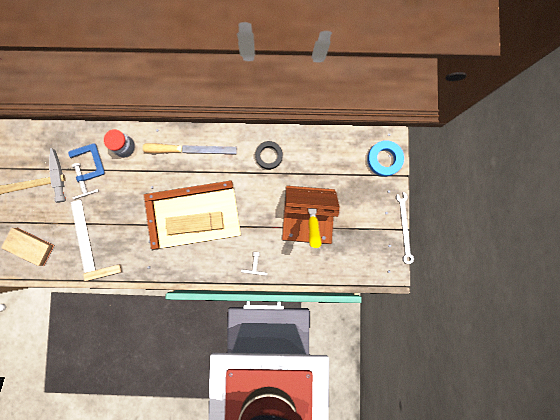

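Run:
```python
import cv2
a=cv2.imread('pics/top0.png'); s=cv2.imread('pics/side0.png')
cv2.imwrite('pics/t1.png',cv2.resize(a[170:260,135:255],None,fx=6,fy=6,interpolation=cv2.INTER_CUBIC))
cv2.imwrite('pics/t2.png',cv2.resize(a[175:265,265:365],None,fx=6.5,fy=6.5,interpolation=cv2.INTER_CUBIC))
cv2.imwrite('pics/s1.png',cv2.resize(s[260:395,165:300],None,fx=4.4,fy=4.4,interpolation=cv2.INTER_CUBIC))
cv2.imwrite('pics/s2.png',cv2.resize(s[150:270,245:365],None,fx=5,fy=5,interpolation=cv2.INTER_CUBIC))
```

```text
(no output)
```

View pics/t1.png

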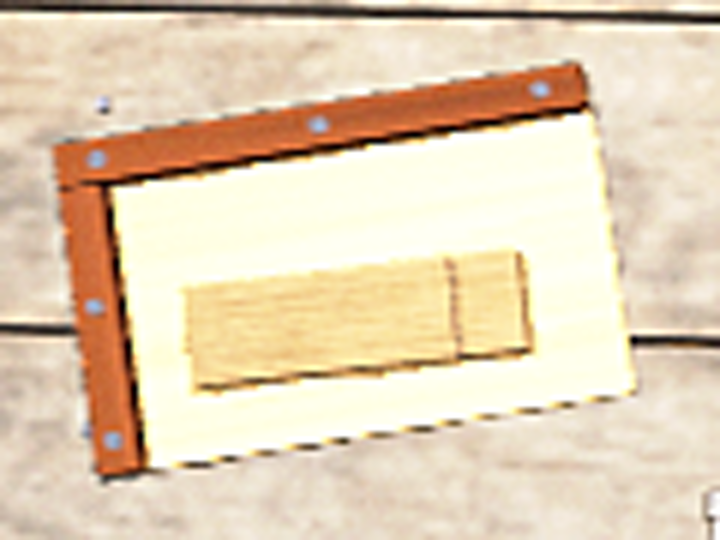

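View pics/t2.png

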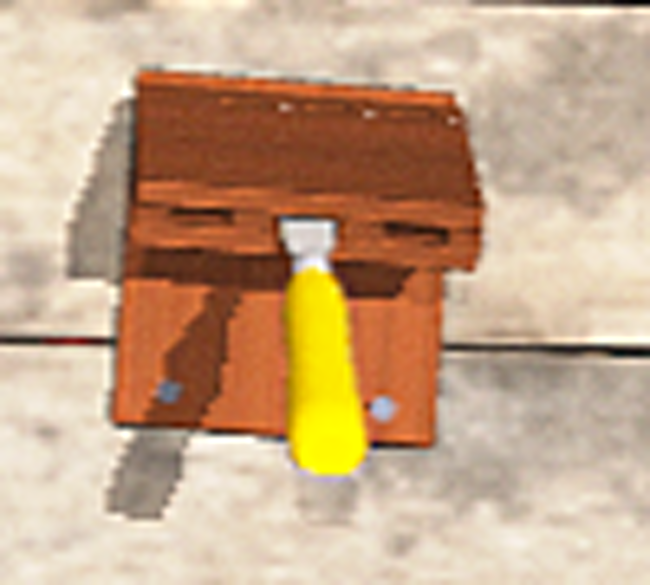

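View pics/s1.png

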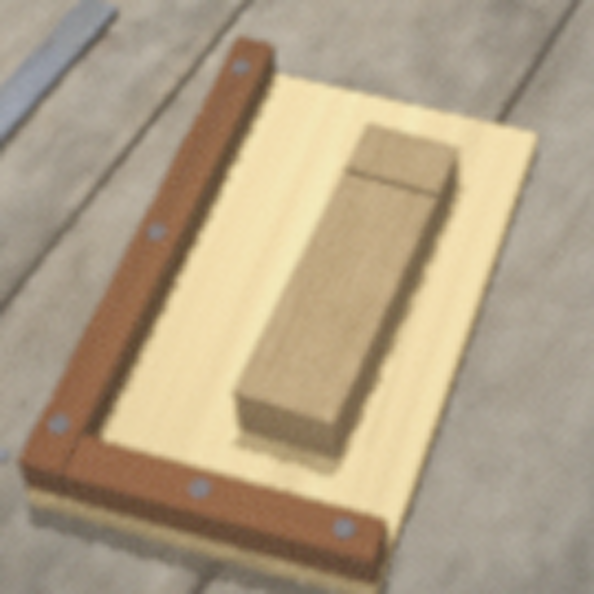

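View pics/s2.png

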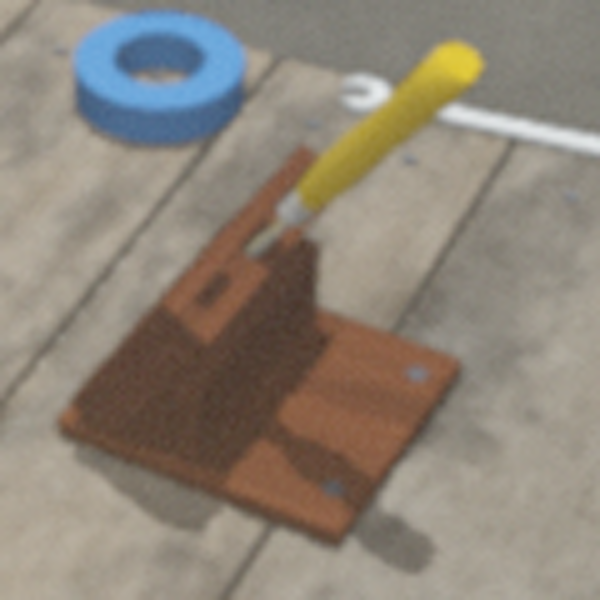

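```bash
cat >> h.py <<'E'
def proj(c,P):
    P=np.atleast_2d(P); Rm=R.from_rotvec(c['orientation']).as_matrix()
    q=(P-c['eye'])@Rm; s=q[:,:2]/q[:,2:]; r2=(s**2).sum(1,keepdims=True); s=s*(1+c['k1']*r2)
    return s*[c['fx'],c['fy']]+[c['cx'],c['cy']]
def ray(c,uv):
    uv=np.atleast_2d(np.array(uv,float)); d=(uv-[c['cx'],c['cy']])/[c['fx'],c['fy']]; s=d.copy()
    for _ in range(10): s=d/(1+c['k1']*(s**2).sum(1,keepdims=True))
    v=np.c_[s,np.ones(len(s))]@R.from_rotvec(c['orientation']).as_matrix().T
    return v/np.linalg.norm(v,axis=1,keepdims=True)
def tri(rays):
    A=np.zeros((3,3));b=np.zeros(3)
    for e,v in rays:
        M=np.eye(3)-np.outer(v,v);A+=M;b+=M@e
    p=np.linalg.solve(A,b); return p,[np.linalg.norm((np.eye(3)-np.outer(v,v))@(p-e)) for e,v in rays]
def W(pose,P):
    x,y,z,a=pose; P=np.atleast_2d(P); return np.c_[P[:,0]*np.cos(a)-P[:,1]*np.sin(a)+x,P[:,0]*np.sin(a)+P[:,1]*np.cos(a)+y,P[:,2]+z]
def toB(pose,P):
    x,y,z,a=pose; d=np.atleast_2d(P)-[x,y,z]; return np.c_[d[:,0]*np.cos(a)+d[:,1]*np.sin(a),-d[:,0]*np.sin(a)+d[:,1]*np.cos(a),d[:,2]]
from scipy.optimize import least_squares
def fit(obs,z,x0): # obs: list (cam, pts mm, pix)
    f=lambda p:np.concatenate([(proj(c,W((p[0],p[1],z,p[2]),np.array(P)/1e3))-np.array(u)).ravel() for c,P,u in obs])
    r=least_squares(f,x0,loss='soft_l1'); return r.x,f(r.x).reshape(-1,2)
E
python3 - <<'E'
from h import *
d=pickle.load(open('d0.pkl','rb')); t,s=d['top'],d['side']
cr=lambda L,f,o:(np.array(L)+.5)/f-.5+np.array(o)
T1=lambda L:cr(L,6,(135,170));T2=lambda L:cr(L,6.5,(265,175));S1=lambda L:cr(L,4.4,(165,260));S2=lambda L:cr(L,5,(245,150))
tb=(t,[(75,-120,34),(55,-120,34),(75,120,34),(-75,120,34),(-75,100,34),(-75,-120,12),(55,100,34)],T1([(583,64),(588,105),(53,148),(101,478),(145,468),(635,392),(103,184)]))
sb=(s,[(75,-120,34),(55,-120,34),(75,120,34),(-75,100,34),(55,100,34),(-75,-120,12)],S1([(237,40),(270,45),(25,468),(384,522),(75,437),(537,133)]))
to=(t,[(22.5,75,30),(22.5,-75,30),(-22.5,-75,30),(-22.5,75,30)],T1([(185,290),(518,252),(530,350),(197,388)]))
so=(s,[(22.5,75,30),(22.5,-75,30),(-22.5,-75,30),(-22.5,75,30)],S1([(237,397),(368,127),(457,150),(338,428)]))
tr=(t,[(-75,68,12),(-75,-68,12),(5,0,100)],T2([(115,422),(433,442),(308,222)]))
sr=(s,[(-75,-68,12),(-75,68,12),(75,68,12),(5,0,100)],S2([(460,362),(340,525),(65,418),(258,240)]))
for n,a,b,z in [('board',tb,sb,0),('off',to,so,.012),('rack',tr,sr,0)]:
    for o in ([a],[b],[a,b]):
        p,r=fit(o,z,[.5,0,0]); print(n,np.round(p[:2]*1e3,1),np.round(p[2],4),'rms',np.sqrt((r**2).mean()).round(2))
    print(r.round(1).tolist())
for n,a,b in [('hend',(328,450),(463,65)),('hbot',(317,272),(300,205))]:
    p,e=tri([(t['eye'],ray(t,T2([a]))[0]),(s['eye'],ray(s,S2([b]))[0])]); print(n,p.round(4),np.round(e,4))
# mask centroids
for n in ['chisel_handle','file_mid','chuck_key']:
    cs=[]
    for c,k in ((t,'top'),(s,'side')):
        m=d[k+n][0]['mask']; yx=np.argwhere(m); cen=yx.mean(0)[::-1]; 
        cs.append((c['eye'],ray(c,[cen])[0]))
    p,e=tri(cs); print(n,p.round(4),np.round(e,4))
E
```

```text
board [523.7 217.3] 0.1795 rms 0.26
board [523.4 218.3] 0.1792 rms 1.04
board [523.5 217.8] 0.1796 rms 0.74
[[-0.3, -0.4], [-0.0, 0.1], [-0.2, -0.2], [-0.5, 0.2], [-0.4, 0.6], [0.2, 0.2], [-0.2, -0.0], [-0.7, -0.9], [0.7, 0.0], [-3.0, -0.6], [0.8, -0.2], [0.9, -0.2], [-0.3, 0.4]]
off [500.6 208.4] 0.1341 rms 0.34
off [499.  209.2] 0.146 rms 0.44
off [499.6 208.8] 0.1429 rms 0.5
[[-0.4, 0.5], [0.2, -0.2], [0.1, 0.3], [-0.6, 1.0], [-0.8, -0.1], [-0.5, -0.7], [0.7, -0.4], [-0.1, -0.0]]
rack [533.7 -97.3] -0.0478 rms 0.35
rack [ 532.  -100.9] -0.0537 rms 1.08
rack [532.5 -99.1] -0.0545 rms 1.03
[[0.0, 0.0], [1.1, 0.6], [0.5, 0.7], [0.3, -0.8], [-0.4, 1.8], [-2.9, 0.3], [-0.3, 0.2]]
hend [ 0.4491 -0.0934  0.2274] [0.0012 0.0012]
hbot [ 0.5175 -0.0989  0.1279] [0.0004 0.0004]
chisel_handle [ 0.4836 -0.0941  0.1808] [0.0019 0.0019]
file_mid [ 0.7136  0.2462 -0.0057] [0.0029 0.0029]
chuck_key [0.3872 0.0482 0.0114] [0. 0.]
```

Run:
```python
from h import *
o=robot.observe(); M=R.from_rotvec(o['tool_rot']).as_matrix(); print(M.round(3)); print(np.degrees(np.arctan2(M[1,1],M[0,1])))
pb=(.5235,.2178,0,.1796)
print('off in board',toB(pb,[[.4998,.2087,.012]])*1e3)
# push start: board frame x = off.x -22.5 - 35, y=off y
for P in [(-24.9-22.5-30,-4.7,22),(32.5-22.5-9.5,-4.7,22),(32.5,-4.7-75-35,30)]: print(P,(W(pb,np.array(P)/1e3)*1e3).round(1))
```

```text
[[-0.     0.23   0.973]
 [-0.     0.973 -0.23 ]
 [-1.    -0.     0.   ]]
76.71942602846823
off in board [[-24.94437865  -4.71995484  12.        ]]
(-77.4, -4.7, 22) [[448.2 199.3  22. ]]
(0.5, -4.7, 22) [[524.8 213.3  22. ]]
(32.5, -114.7, 30) [[576.  110.8  30. ]]
```

>>> apply_moves(
  increments=[150,-216,-40,0,0,12,299,-433,-60,0,0,23.6,299,-433,-60,0,0,23.6,299,-433,-60,0,0,23.6,299,-433,-60,0,0,23.6,299,-433,-60,0,0,23.6,299,-433,-60,0,0,23.6,299,-433,-60,0,0,23.6,299,-433,-60,0,0,23.6,299,-433,-60,0,0,23.6,299,-433,-120,0,0,23.6,299,-433,-150,0,0,23.6],
  jaw=87,
)

```text
clock: 2.55
tcp_pos: [0.4467, 0.2004, 0.0845]
tool_rot: [-0.143, 1.568, 0.142]
wrist_force: [-0.3, 0.2, -0.1]
width: 0.994
```

```bash
cat >> h.py <<'E'
def st():
    o=robot.observe(); M=R.from_rotvec(o['tool_rot']).as_matrix()
    print('t',round(o['clock'],2),'tcp',(o['tcp_pos']*1e3).round(1),'q',o['q'].round(3),'\nF',o['wrist_force'].round(1),'T',o['wrist_torque'].round(2),'w',round(o['width']*87,1),'toolx',M[:,0].round(3),'tooly',M[:,1].round(3))
    open('log.txt','a').write(repr((o['q'].tolist(),o['tcp_pos'].tolist(),o['tool_rot'].tolist()))+'\n')
    return o
E
python3 - <<'E'
from h import *
st()
c=robot.camera('wrist'); save(c,'w1.png')
E
```

```text
t 2.55 tcp [446.7 200.4  84.5] q [-0.847  0.153  0.362  2.037 -0.066  0.965  1.302] 
F [-0.3  0.2 -0.1] T [ 0.01  0.02 -0.01] w 86.5 toolx [-0.002 -0.001 -1.   ] tooly [-0.181  0.984 -0.   ]
```

View pics/w1.png

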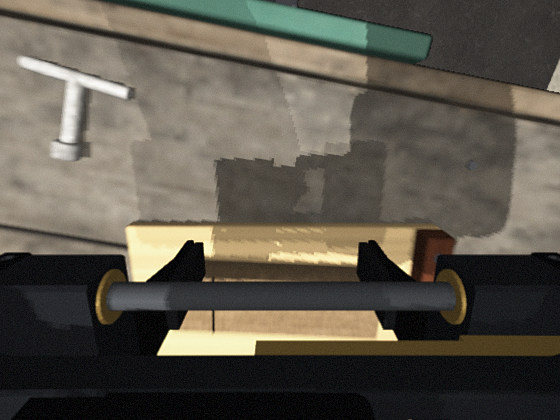

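>>> apply_moves(
  increments=[0,0,-30,0,0,0,0,0,-56,0,0,0,0,0,-56,0,0,0,10,2,-56,0,0,0,20,3.6,-56,0,0,0,28,5,-56,0,0,0,36,6.5,-56,0,0,0,44,7.9,-56,0,0,0,52,9.3,-56,0,0,0,60,10.8,-56,0,0,0,66,12,-56,0,0,0,70,12.6,-56,0,0,0],
)

```text
clock: 4.1
tcp_pos: [0.5187, 0.2122, 0.0305]
tool_rot: [-0.141, 1.566, 0.141]
wrist_force: [-1.2, -0.3, 0.5]
width: 0.999
```

Run:
```python
from h import *
st()
c=robot.camera('side'); save(c,'s3.png')
cv2.imwrite('pics/s3b.png',cv2.resize(cv2.imread('pics/s3.png')[220:400,130:330],None,fx=4,fy=3.3))
```

```text
t 4.1 tcp [518.7 212.2  30.5] q [-0.77   0.367  0.357  1.912 -0.162  0.891  1.418] 
F [-1.2 -0.3  0.5] T [0.03 0.27 0.06] w 86.9 toolx [-0. -0. -1.] tooly [-0.179  0.984 -0.   ]
```

View pics/s3b.png

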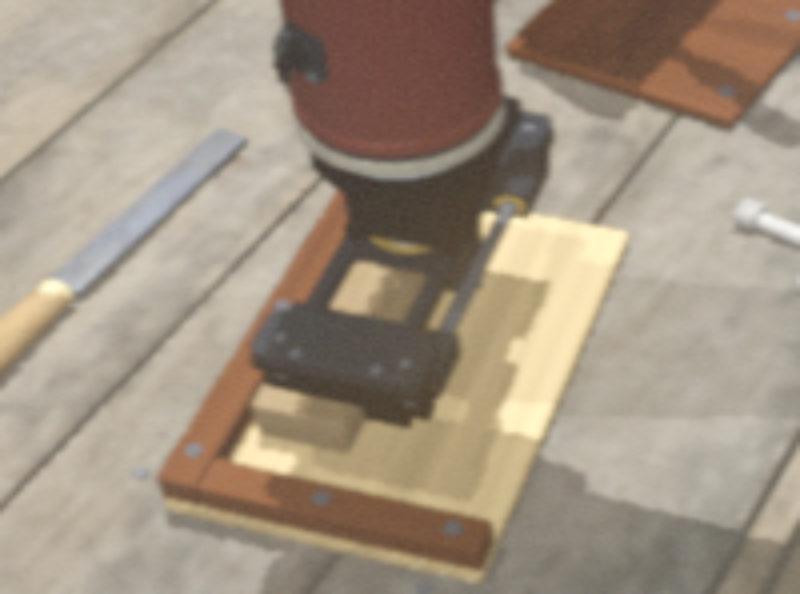

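>>> apply_moves(
  increments=[2,0.4,0,0,0,0,4,0.7,0,0,0,0,6,1.1,0,0,0,0,6,1.1,0,0,0,0],
)

```text
clock: 4.65
tcp_pos: [0.5231, 0.2131, 0.0303]
tool_rot: [-0.142, 1.569, 0.141]
wrist_force: [-6.3, -0.5, 3.6]
width: 1.002
```

Run:
```python
from h import *
st()
```

```text
t 4.65 tcp [523.1 213.1  30.3] q [-0.765  0.377  0.356  1.899 -0.166  0.897  1.423] 
F [-6.3 -0.5  3.6] T [-0.32  1.22 -0.28] w 87.2 toolx [-0.003 -0.001 -1.   ] tooly [-0.179  0.984 -0.   ]
```

>>> apply_moves(
  increments=[2,0.4,0,0,0,0,4,0.7,0,0,0,0,4,0.7,0,0,0,0],
)

```text
clock: 5.03
tcp_pos: [0.5234, 0.2132, 0.0296]
tool_rot: [-0.142, 1.577, 0.14]
wrist_force: [-21.5, -3.5, 15.4]
width: 0.997
```

Run:
```python
from h import *
st()
```

```text
t 5.03 tcp [523.4 213.2  29.6] q [-0.762  0.383  0.355  1.892 -0.169  0.906  1.426] 
F [-21.5  -3.5  15.4] T [-1.26  4.31 -0.93] w 86.8 toolx [-0.01  -0.002 -1.   ] tooly [-0.178  0.984 -0.   ]
```

>>> apply_moves(
  increments=[-28,-5,0,0,0,0,-28,-5,30,0,0,0,-20,-40,70,0,0,0,10,-80,70,0,0,0,48,-106,70,0,0,0,48,-106,70,0,0,0,48,-106,30,0,0,0,48,-106,4,0,0,0,48,-106,4,0,0,0],
  jaw=0,
  newtons=20,
)

```text
clock: 6.15
tcp_pos: [0.5745, 0.1083, 0.0328]
tool_rot: [-0.143, 1.57, 0.141]
wrist_force: [0.0, 0.1, 0.5]
width: 0.064
```

Run:
```python
from h import *
st()
c=robot.camera('side'); save(c,'s4.png')
cv2.imwrite('pics/s4b.png',cv2.resize(cv2.imread('pics/s4.png')[220:400,130:330],None,fx=4,fy=3.3))
```

```text
t 6.15 tcp [574.5 108.3  32.8] q [-0.606  0.417  0.418  1.85  -0.208  0.921  1.658] 
F [0.  0.1 0.5] T [0.04 0.   0.02] w 5.6 toolx [-0.004 -0.001 -1.   ] tooly [-0.18   0.984 -0.   ]
```

View pics/s4b.png

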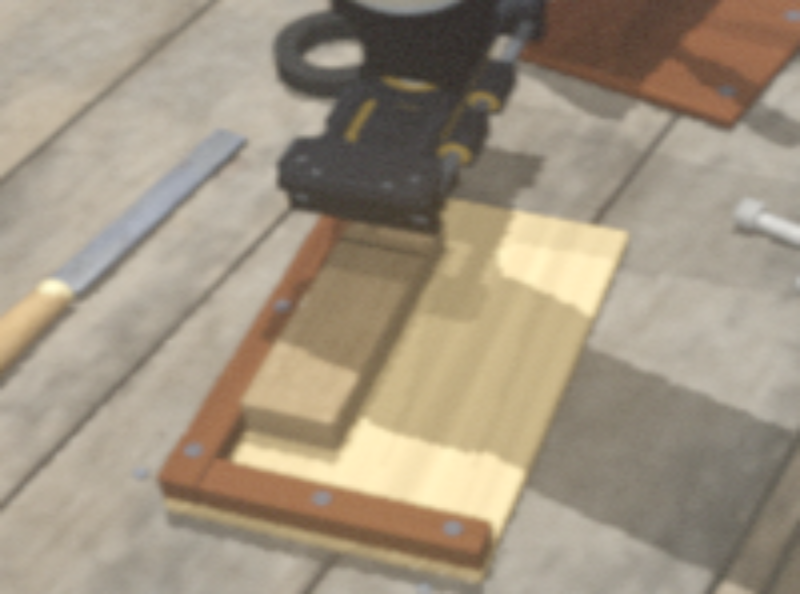

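>>> apply_moves(
  increments=[-1.4,8,0,0,0,0,-2.9,16,0,0,0,0,-4.3,24,0,0,0,0,-5.4,30,0,0,0,0,-6.5,36,0,0,0,0,-7.6,42,0,0,0,0,-8.3,46,0,0,0,0,-8.3,46,0,0,0,0],
)

```text
clock: 7.2
tcp_pos: [0.5678, 0.1545, 0.0344]
tool_rot: [-0.142, 1.566, 0.142]
wrist_force: [-0.5, 0.1, 0.8]
width: 0.004
```

Run:
```python
from h import *
st()
```

```text
t 7.2 tcp [567.8 154.5  34.4] q [-0.673  0.418  0.405  1.842 -0.202  0.922  1.574] 
F [-0.5  0.1  0.8] T [ 0.01 -0.01  0.05] w 0.3 toolx [-0.  0. -1.] tooly [-0.18   0.984  0.   ]
```

>>> apply_moves(
  increments=[-0.5,3,0,0,0,0,-1.1,6,0,0,0,0,-1.6,9,0,0,0,0,-1.6,9,0,0,0,0],
)

```text
clock: 7.7
tcp_pos: [0.5663, 0.1628, 0.0344]
tool_rot: [-0.142, 1.567, 0.141]
wrist_force: [0.8, -1.5, -0.3]
width: -0.001
```

Run:
```python
from h import *
st()
c=robot.camera('side'); save(c,'s5.png')
cv2.imwrite('pics/s5b.png',cv2.resize(cv2.imread('pics/s5.png')[220:400,130:330],None,fx=4,fy=3.3))
```

```text
t 7.7 tcp [566.3 162.8  34.4] q [-0.686  0.419  0.402  1.84  -0.201  0.923  1.558] 
F [ 0.8 -1.5 -0.3] T [-0.47  0.03  0.02] w -0.1 toolx [-0. -0. -1.] tooly [-0.179  0.984 -0.   ]
```

View pics/s5b.png

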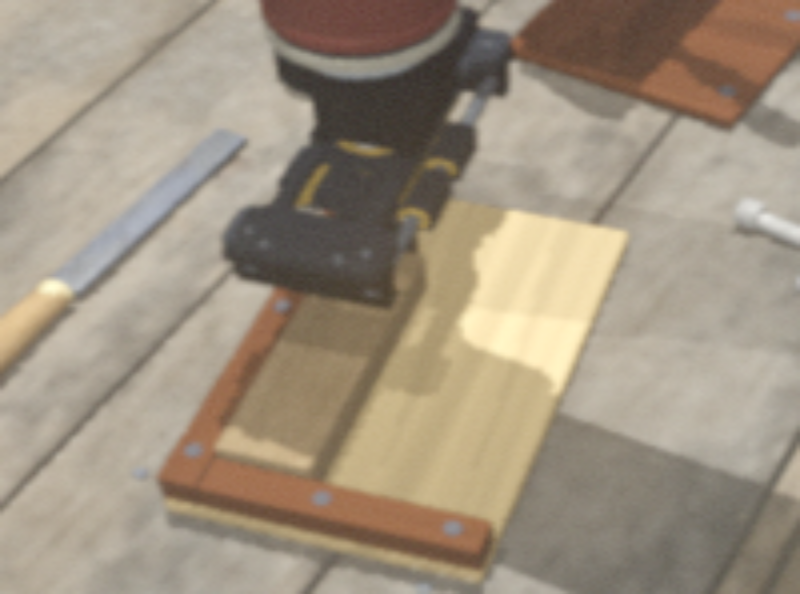

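Nearly home against the stop (bottom left); press a little more.

>>> apply_moves(
  increments=[-0.5,3,0,0,0,0,-1.1,6,0,0,0,0,-1.1,6,0,0,0,0],
)

```text
clock: 8.12
tcp_pos: [0.566, 0.1632, 0.0343]
tool_rot: [-0.143, 1.567, 0.133]
wrist_force: [1.6, -17.3, 2.2]
width: 0.005
```

Run:
```python
from h import *
st()
```

```text
t 8.12 tcp [566.  163.2  34.3] q [-0.692  0.42   0.405  1.839 -0.196  0.924  1.547] 
F [  1.6 -17.3   2.2] T [-3.6  -0.27 -0.01] w 0.4 toolx [-0.    -0.006 -1.   ] tooly [-0.175  0.985 -0.006]
```

>>> apply_moves(
  increments=[4,-22,0,0,0,0,4,-22,60,0,0,0,0,-60,120,0,0,-5,-20,-120,180,0,0,-12,-60,-180,230,0,0,-13,-60,-180,230,0,0,-13,-60,-180,230,0,0,-13],
  jaw=70,
)

```text
clock: 9.0
tcp_pos: [0.5056, -0.0141, 0.268]
tool_rot: [0.043, 1.565, -0.038]
wrist_force: [0.1, 0.1, -0.8]
width: 0.717
```

Run:
```python
from h import *
st()
for n in ['side','top']:
    c=robot.camera(n); save(c,n+'6.png')
cv2.imwrite('pics/s6b.png',cv2.resize(cv2.imread('pics/side6.png')[260:395,165:300],None,fx=4.4,fy=4.4,interpolation=cv2.INTER_CUBIC))
cv2.imwrite('pics/t6b.png',cv2.resize(cv2.imread('pics/top6.png')[170:260,135:255],None,fx=6,fy=6,interpolation=cv2.INTER_CUBIC))
from scipy.optimize import least_squares
L=[eval(l) for l in open('log.txt')]
for q,t,r in L:
    print(np.round([np.hypot(t[0],t[1]),np.arctan2(t[1],t[0]),t[2]],3),np.round(q,3))
```

```text
t 9.0 tcp [505.6 -14.1 268. ] q [-6.280e-01 -3.000e-03  5.760e-01  1.790e+00 -1.000e-03  1.348e+00
  1.467e+00] 
F [ 0.1  0.1 -0.8] T [ 0.12 -0.02  0.06] w 62.4 toolx [ 0.006  0.003 -1.   ] tooly [0.052 0.999 0.003]
[0.49  0.422 0.084] [-0.847  0.153  0.362  2.037 -0.066  0.965  1.302]
[0.56  0.388 0.03 ] [-0.77   0.367  0.357  1.912 -0.162  0.891  1.418]
[0.565 0.387 0.03 ] [-0.765  0.377  0.356  1.899 -0.166  0.897  1.423]
[0.565 0.387 0.03 ] [-0.762  0.383  0.355  1.892 -0.169  0.906  1.426]
[0.585 0.186 0.033] [-0.606  0.417  0.418  1.85  -0.208  0.921  1.658]
[0.588 0.266 0.034] [-0.673  0.418  0.405  1.842 -0.202  0.922  1.574]
[0.589 0.28  0.034] [-0.686  0.419  0.402  1.84  -0.201  0.923  1.558]
[0.589 0.281 0.034] [-0.692  0.42   0.405  1.839 -0.196  0.924  1.547]
[ 0.506 -0.028  0.268] [-6.280e-01 -3.000e-03  5.760e-01  1.790e+00 -1.000e-03  1.348e+00
  1.467e+00]
```

View pics/s6b.png

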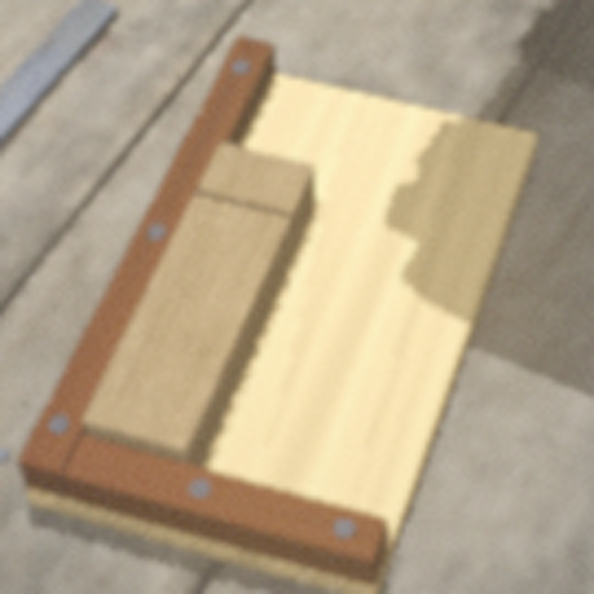

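View pics/t6b.png

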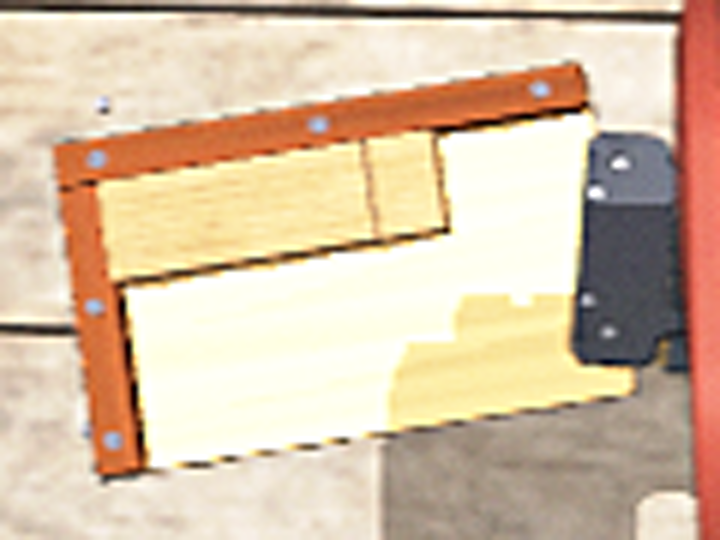

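```bash
cat > kin.py <<'E'
import numpy as np, itertools
from scipy.spatial.transform import Rotation as R
def fk(q,p,s=-1):
    h,L1,a,L2,b,Lt,o7=p
    z=lambda t:R.from_euler('z',s*t); y=lambda t:R.from_euler('y',t)
    r=z(q[0])*y(q[1]); x=np.array([0,0,h])+r.apply([a,0,L1]); r=r*z(q[2])*y(q[3]); x=x+r.apply([-a,0,L2])
    r=r*z(q[4])*y(q[5]); x=x+r.apply([b,0,Lt]); r=r*z(q[6]+o7)
    return x,r
# tool: x fwd = flange z
TT=R.from_matrix(np.array([[0,0,1],[0,1,0],[-1,0,0]],float).T)  # tool x->flange z
E
python3 - <<'E'
from kin import *
from scipy.optimize import least_squares
L=[([-1.43818716,.33389418,.0398801,1.46632395,-.01341482,1.34327893,-.05845572],[.14925082,.63215482,.23564437],[.18069068,1.56321634,-.18326481])]+[eval(l) for l in open('log.txt')]
L=[L[i] for i in (0,1,2,5,6,9)]
def f(p):
    e=[]
    for q,t,r in L:
        x,rr=fk(q,p); e+=list((x-t)*10); e+=list((rr.apply([0,0,1])-R.from_rotvec(r).apply([1,0,0]))); 
        m=rr.inv()*R.from_rotvec(r); e.append(m.apply([0,1,0])[0])  # y along flange y
    return np.array(e)
best=None
for o in (0,1.57,-1.57,3.14):
    s=least_squares(f,[.15,.5,0,.5,0,.27,o]); print(o,s.cost,s.x.round(4)); 
    if best is None or s.cost<best.cost:best=s
print(f(best.x).reshape(-1,7).round(3))
np.save('kp.npy',best.x)
E
```

```text
0 0.1644963596038451 [-2.948   0.4511 -0.0537  0.5261 -0.0686 -2.9153  1.5708]
1.57 0.16449635960386177 [-2.948   0.4511 -0.0537  0.5261 -0.0686 -2.9153  1.5708]
-1.57 0.16449635960384607 [-2.948   0.4511 -0.0537  0.5261 -0.0686 -2.9153 -1.5708]
3.14 0.16449635960385292 [-2.948   0.4511 -0.0537  0.5261 -0.0686 -2.9153  4.7124]
[[-0.368  0.289  0.036  0.    -0.     0.    -0.   ]
 [-0.068  0.145 -0.078  0.     0.    -0.     0.   ]
 [-0.157  0.028  0.051  0.     0.     0.     0.   ]
 [-0.005  0.022  0.07  -0.     0.    -0.     0.   ]
 [-0.114 -0.018  0.073 -0.     0.    -0.     0.   ]
 [ 0.034  0.039 -0.151 -0.     0.    -0.     0.   ]]
```

```bash
cat > kin.py <<'E'
import numpy as np
from scipy.spatial.transform import Rotation as R
def fk(q,p,s=-1):
    h,L1,L2,Lt,s0,s0y,a1,a1y,a2,a2y,b,by=p; o7=-np.pi/2
    z=lambda t:R.from_euler('z',s*t); y=lambda t:R.from_euler('y',t)
    r=z(q[0]); x=np.array([0,0,h])+r.apply([s0,s0y,0]); r=r*y(q[1]); x=x+r.apply([a1,a1y,L1]); r=r*z(q[2])*y(q[3]); x=x+r.apply([a2,a2y,L2])
    r=r*z(q[4])*y(q[5]); x=x+r.apply([b,by,Lt]); r=r*z(q[6]+o7)
    return x,r
E
cat > fitk.py <<'E'
from kin import *
from scipy.optimize import least_squares
L=[([-1.43818716,.33389418,.0398801,1.46632395,-.01341482,1.34327893,-.05845572],[.14925082,.63215482,.23564437],[.18069068,1.56321634,-.18326481])]+[eval(l) for l in open('log.txt')]
p0=np.array([.15,.5,.5,.27]+[0]*8)
def f(p,reg=1):
    e=[]
    for q,t,r in L:
        x,rr=fk(q,p); e+=list((x-t)*1000)
    return np.array(e+list(reg*(p-p0)*3))
s=least_squares(f,p0)
print(s.x.round(4)); print(f(s.x)[:-12].reshape(-1,3).round(1))
np.save('kp.npy',s.x)
E
python3 fitk.py
```

```text
[ 2.371e-01  4.829e-01  5.031e-01  3.436e-01  0.000e+00 -1.110e-02
 -0.000e+00 -1.110e-02  2.000e-04 -2.200e-02  0.000e+00 -2.000e-04]
[[-0.   0.   0. ]
 [-0.  -0.   0. ]
 [-0.  -0.   0. ]
 [-0.  -0.   0. ]
 [ 0.1  0.   0. ]
 [ 0.   0.  -0. ]
 [-0.  -0.  -0. ]
 [-0.  -0.  -0. ]
 [-0.   0.1 -0. ]
 [ 0.   0.  -0. ]]
```

```bash
cat > ik.py <<'E'
from kin import *
from scipy.optimize import least_squares
lo=np.array([-2.58,-.38,-1.3,.25,-1.5,.08,-2.65]);hi=np.array([2.58,2.09,1.39,2.4,4.64,2.09,2.65])
def ik(T,tx,ty,p,q0):
    tx=np.array(tx)/np.linalg.norm(tx)
    def f(q):
        x,r=fk(q,p); return np.r_[(x-T)*1000,(r.apply([0,0,1])-tx)*300,(r.apply([0,1,0])-ty)*300,0.05*(q-q0)]
    s=least_squares(f,np.clip(q0,lo+1e-3,hi-1e-3),bounds=(lo,hi)); e=f(s.x)[:9]; return s.x,np.abs(e).max()
E
python3 - <<'E'
from ik import *
q0=np.array([-.628,-.003,.576,1.79,0,1.348,1.467])
p0=np.load('kp.npy')
_,r=fk(q0,p0); print(r.as_matrix().round(3))
psi=-.05
for dL in (-.06,0,.04):
  p=p0.copy(); p[0]+=dL;p[3]+=dL
  for tau in (0,.2,.35,.5,.6):
    out=[]
    for x,y,z,ch in [(472,-95,270,.6),(472,-95,193,.6),(446,-93,233,.6),(425,-92,270,.55),(420,-92,285,.5)]:
        t=tau-.6+ch
        tx=np.array([np.sin(t)*np.cos(psi),np.sin(t)*np.sin(psi),-np.cos(t)]); ty=[-np.sin(psi),np.cos(psi),0]
        T=np.array([x,y,z])/1e3+.005*tx
        q,e=ik(T,tx,ty,p,q0); out.append((round(float(e),1),round(float(np.min(np.r_[q-lo,hi-q])),2)))
    # final
    d=tau-.6; tx0=np.array([np.sin(d),0,-np.cos(d)]); Rz=R.from_euler('z',psi+ (.18-np.pi/2-psi)); 
    tx=Rz.apply(tx0); ty=Rz.apply([0,1,0]); T=np.array([.559,.204,.042+.04+.184+.018])+.005*tx
    q,e=ik(T,tx,ty,p,np.array([-.69,.1,.4,1.6,-.2,1.3,0])); out.append((round(float(e),1),round(float(np.min(np.r_[q-lo,hi-q])),2),q.round(2).tolist()))
    print(dL,tau,out)
E
```

```text
[[-0.999  0.052  0.006]
 [ 0.052  0.999  0.002]
 [-0.006  0.002 -1.   ]]
-0.06 0 [(0.0, 0.31), (0.0, 0.38), (0.0, 0.27), (0.0, 0.22), (0.0, 0.24), (0.0, 0.6, [-0.5, 0.22, 0.4, 1.64, -0.7, 1.4, 0.23])]
-0.06 0.2 [(0.0, 0.17), (0.0, 0.23), (0.0, 0.12), (0.0, 0.08), (0.0, 0.1), (0.0, 0.58, [-0.59, 0.2, 0.4, 1.61, -0.49, 1.37, 0.09])]
-0.06 0.35 [(0.0, 0.07), (0.0, 0.14), (0.0, 0.03), (0.0, 0.0), (0.0, 0.0), (0.0, 0.57, [-0.65, 0.19, 0.4, 1.59, -0.33, 1.36, -0.01])]
-0.06 0.5 [(0.0, 0.0), (0.0, 0.06), (0.0, 0.0), (0.0, 0.0), (0.0, 0.0), (0.0, 0.58, [-0.72, 0.2, 0.4, 1.57, -0.18, 1.38, -0.11])]
-0.06 0.6 [(0.0, 0.0), (0.0, 0.02), (0.0, 0.0), (10.5, 0.0), (8.9, 0.0), (0.0, 0.59, [-0.76, 0.21, 0.4, 1.56, -0.08, 1.39, -0.18])]
0 0 [(0.0, 0.31), (0.0, 0.38), (0.0, 0.27), (0.0, 0.23), (0.0, 0.25), (0.0, 0.61, [-0.45, 0.23, 0.42, 1.65, -0.7, 1.42, 0.3])]
0 0.2 [(0.0, 0.14), (0.0, 0.2), (0.0, 0.09), (0.0, 0.06), (0.0, 0.08), (0.0, 0.58, [-0.56, 0.2, 0.42, 1.62, -0.49, 1.38, 0.14])]
0 0.35 [(0.0, 0.02), (0.0, 0.09), (0.0, 0.0), (0.0, 0.0), (0.0, 0.0), (0.0, 0.57, [-0.64, 0.19, 0.41, 1.6, -0.33, 1
[... 223 characters left out ...]
.76, 0.21, 0.4, 1.56, -0.08, 1.39, -0.18])]
0.04 0 [(0.0, 0.31), (0.0, 0.38), (0.0, 0.27), (0.0, 0.24), (0.0, 0.27), (0.0, 0.63, [-0.42, 0.25, 0.42, 1.65, -0.7, 1.43, 0.34])]
0.04 0.2 [(0.0, 0.12), (0.0, 0.18), (0.0, 0.08), (0.0, 0.04), (0.0, 0.07), (0.0, 0.59, [-0.54, 0.21, 0.43, 1.62, -0.49, 1.38, 0.17])]
0.04 0.35 [(0.0, 0.0), (0.0, 0.05), (0.0, 0.0), (0.0, 0.0), (0.0, 0.0), (0.0, 0.57, [-0.62, 0.19, 0.42, 1.6, -0.33, 1.37, 0.03])]
0.04 0.5 [(2.2, 0.0), (0.0, 0.0), (9.2, 0.0), (16.0, 0.0), (13.0, 0.0), (0.0, 0.58, [-0.71, 0.2, 0.4, 1.57, -0.18, 1.38, -0.1])]
0.04 0.6 [(15.6, 0.0), (0.3, 0.0), (22.1, 0.0), (29.6, 0.0), (26.1, 0.0), (0.0, 0.59, [-0.76, 0.21, 0.4, 1.56, -0.08, 1.39, -0.18])]
```

>>> apply_moves(
  increments=[-15,-42,15,-0.3,-5.7,0,-30,-84,15,-0.6,-11.4,0,-30,-84,15,-0.6,-11.4,0,-30,-84,15,-0.6,-11.4,0,-30,-84,15,-0.6,-11.4,0],
  jaw=87,
)

```text
clock: 9.72
tcp_pos: [0.4759, -0.0935, 0.279]
tool_rot: [0.029, 1.373, -0.039]
wrist_force: [0.5, -0.7, 0.6]
width: 0.997
```

```bash
python3 - <<'E'
from h import *
st()
for n in ['side','top']:
    c=robot.camera(n); save(c,n+'7.png')
c=robot.camera('wrist'); save(c,'w7.png')
cv2.imwrite('pics/s7b.png',cv2.resize(cv2.imread('pics/side7.png')[100:270,215:395],None,fx=4,fy=3.5,interpolation=cv2.INTER_CUBIC))
E
python3 fitk.py
```

```text
t 9.72 tcp [475.9 -93.5 279. ] q [-0.581 -0.255  0.584  1.958  0.161  1.203  1.485] 
F [ 0.5 -0.7  0.6] T [0.04 0.23 0.03] w 86.7 toolx [ 0.196 -0.011 -0.981] tooly [ 0.045  0.999 -0.002]
[ 2.507e-01  4.829e-01  5.030e-01  3.574e-01  0.000e+00 -1.100e-02
 -0.000e+00 -1.100e-02 -0.000e+00 -2.200e-02 -0.000e+00 -4.000e-04]
[[-0. -0.  0.]
 [ 0.  0. -0.]
 [ 0. -0.  0.]
 [ 0. -0.  0.]
 [ 0. -0.  0.]
 [-0. -0. -0.]
 [-0. -0. -0.]
 [-0. -0. -0.]
 [-0.  0. -0.]
 [ 0.  0. -0.]
 [-0.  0.  0.]]
```

View pics/s7b.png

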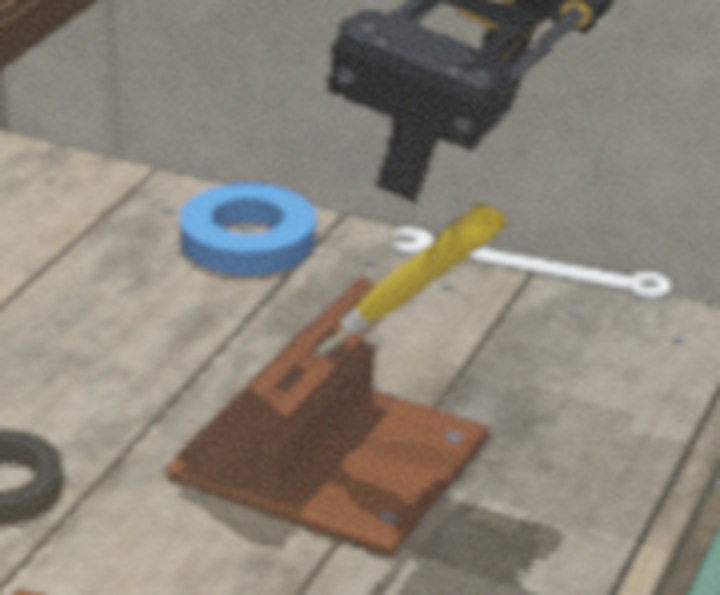

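View pics/w7.png

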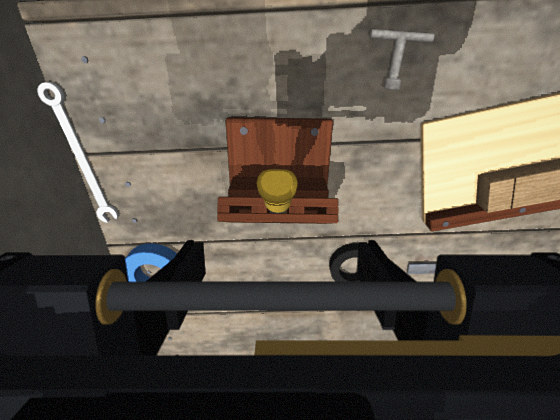

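>>> apply_moves(
  increments=[0,0,-30,0,0,0,0,0,-60,0,0,0,0,0,-80,0,0,0,0,0,-93,0,0,0,0,0,-93,0,0,0,0,0,-93,0,0,0],
)

```text
clock: 10.62
tcp_pos: [0.4759, -0.095, 0.1873]
tool_rot: [0.031, 1.37, -0.04]
wrist_force: [1.2, 0.5, 0.2]
width: 0.995
```

Run:
```python
from h import *
st()
c=robot.camera('side'); save(c,'side8.png')
c=robot.camera('wrist'); save(c,'w8.png')
cv2.imwrite('pics/s8b.png',cv2.resize(cv2.imread('pics/side8.png')[100:270,215:395],None,fx=4,fy=3.5,interpolation=cv2.INTER_CUBIC))
```

```text
t 10.62 tcp [475.9 -95.  187.3] q [-0.585 -0.184  0.64   2.099  0.13   0.993  1.522] 
F [1.2 0.5 0.2] T [0.06 0.21 0.04] w 86.6 toolx [ 0.199 -0.011 -0.98 ] tooly [ 0.047  0.999 -0.001]
```

View pics/s8b.png

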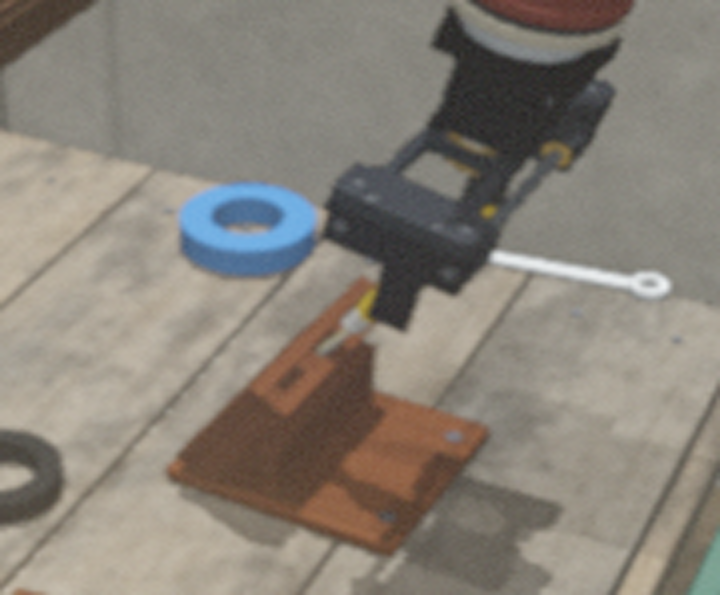

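View pics/w8.png

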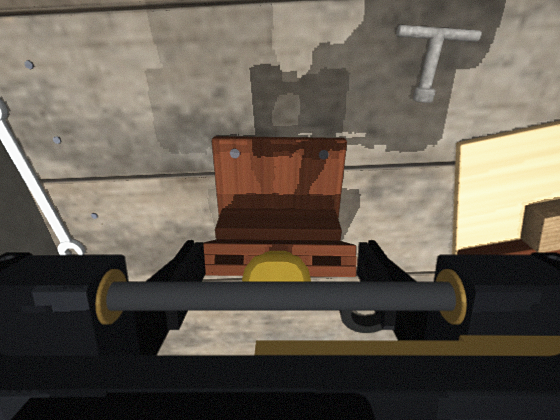

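>>> apply_moves(
  increments=[0,0,0,0,0,0,0,0,0,0,0,0,0,0,0,0,0,0,0,0,0,0,0,0,0,0,0,0,0,0,0,0,0,0,0,0,0,0,0,0,0,0],
  jaw=0,
  newtons=45,
)

```text
clock: 11.6
tcp_pos: [0.4753, -0.0952, 0.1866]
tool_rot: [0.031, 1.371, -0.04]
wrist_force: [0.2, -3.7, 0.1]
width: 0.289
```

Run:
```python
from h import *
st()
```

```text
t 11.6 tcp [475.3 -95.2 186.6] q [-0.585 -0.184  0.641  2.101  0.13   0.993  1.523] 
F [ 0.2 -3.7  0.1] T [-1.07  0.33 -0.39] w 25.1 toolx [ 0.198 -0.011 -0.98 ] tooly [ 0.047  0.999 -0.001]
```

>>> apply_moves(
  increments=[-2.6,0.1,4.3,0,0,0,-6.5,0.3,10.6,0,0,0,-10.4,0.5,17,0,0,0,-15.6,0.8,25.6,0,0,0,-20.9,1,34,0,0,0,-20.9,1,34,0,0,0],
)

```text
clock: 12.35
tcp_pos: [0.4544, -0.094, 0.2213]
tool_rot: [0.032, 1.37, -0.04]
wrist_force: [-0.3, -0.5, -1.4]
width: 0.287
```

Run:
```python
from h import *
st()
c=robot.camera('side'); save(c,'side9.png')
cv2.imwrite('pics/s9b.png',cv2.resize(cv2.imread('pics/side9.png')[100:270,215:395],None,fx=4,fy=3.5,interpolation=cv2.INTER_CUBIC))
```

```text
t 12.35 tcp [454.4 -94.  221.3] q [-0.568 -0.276  0.586  2.089  0.179  1.088  1.472] 
F [-0.3 -0.5 -1.4] T [0.05 0.47 0.03] w 25.0 toolx [ 0.199 -0.01  -0.98 ] tooly [ 0.047  0.999 -0.001]
```

View pics/s9b.png

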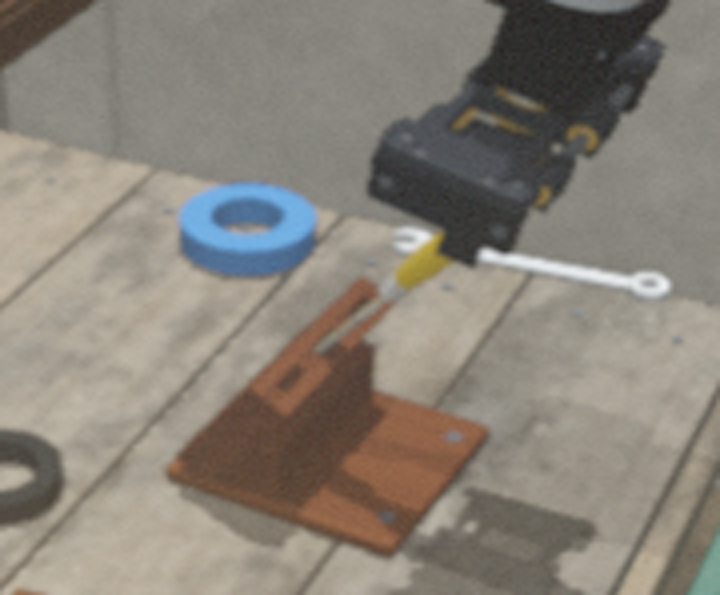

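>>> apply_moves(
  increments=[-5.2,0.3,8.5,0,0,0,-10.4,0.5,17,0,0,0,-15.6,0.8,25.5,0,0,0,-20.9,1,34,0,0,0,-24,1.2,39,0,0,0,-28,1.4,46,0,0,0,-31,1.5,51,0,0,0,-34,1.7,56,0,0,0,-34,1.7,56,0,0,0],
)

```text
clock: 13.52
tcp_pos: [0.4204, -0.0925, 0.2768]
tool_rot: [0.031, 1.371, -0.041]
wrist_force: [0.2, 0.8, -1.7]
width: 0.284
```

Run:
```python
from h import *
st()
c=robot.camera('side'); save(c,'side10.png')
cv2.imwrite('pics/s10b.png',cv2.resize(cv2.imread('pics/side10.png')[80:270,215:395],None,fx=4,fy=3.1,interpolation=cv2.INTER_CUBIC))
```

```text
t 13.53 tcp [420.4 -92.5 276.8] q [-0.425 -0.366  0.421  2.051  0.17   1.23   1.468] 
F [ 0.2  0.8 -1.7] T [-0.03  0.33 -0.02] w 24.7 toolx [ 0.198 -0.011 -0.98 ] tooly [ 0.047  0.999 -0.001]
```

View pics/s10b.png

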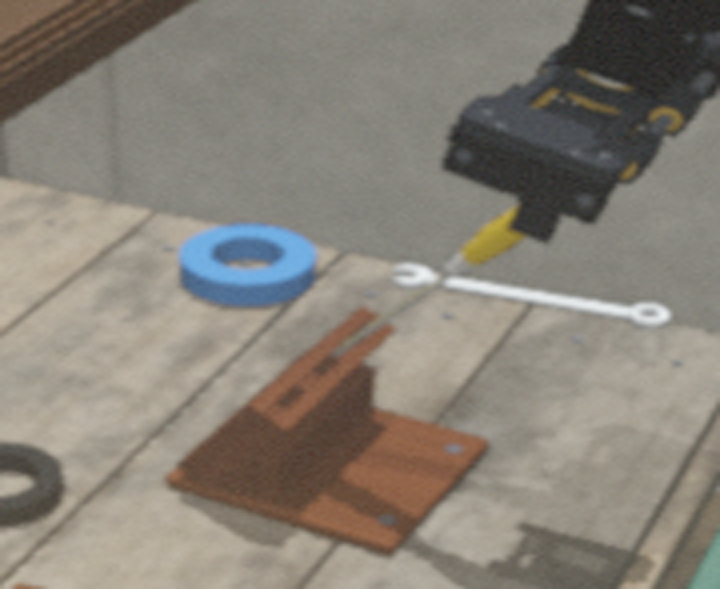

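>>> apply_moves(
  increments=[0,0,40,0,0,0,20,0,80,0,0,0,50,10,100,0.4,9,0,70,20,110,0.9,18,0,90,30,110,1.3,27,0,90,40,110,1.6,34,0,90,40,110,1.6,34,0,90,40,110,1.6,34,0,90,40,110,1.6,34,0],
)

```text
clock: 14.7
tcp_pos: [0.5098, -0.0532, 0.3881]
tool_rot: [0.047, 1.961, -0.031]
wrist_force: [-0.8, 0.1, -1.7]
width: 0.28
```

Run:
```python
from h import *
st()
for n in ('side','top'):
    c=robot.camera(n); save(c,n+'11.png')
    r=robot.outline_of('chisel_handle',c); print(n,[(round(x['conf'],2),np.round(x['location']),int(x['mask'].sum())) for x in r[:2]])
```

```text
t 14.7 tcp [509.8 -53.2 388.1] q [-0.365  0.323  0.534  1.278 -0.123  1.972  1.675] 
F [-0.8  0.1 -1.7] T [ 0.04 -0.6  -0.06] w 24.4 toolx [-0.38   0.018 -0.925] tooly [ 0.047  0.999 -0.   ]
side [(0.89, array([114., 305.]), 848)]
top [(0.43, array([202., 179.]), 1021)]
```

View pics/side11.png

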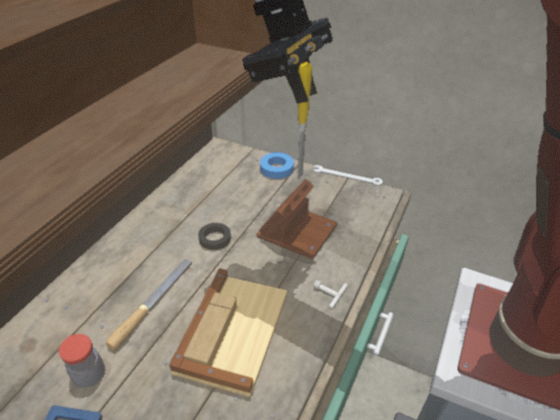

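>>> apply_moves(
  increments=[6,30,0,0,0,-9.5,12,60,0,0,0,-19,18,90,0,0,0,-28.5,24,125,0,0,0,-38,30,160,0,0,0,-47.5,36,195,-10,0,0,-57,42,230,-30,0,0,-67,48,258,-50,0,0,-77,48,258,-55,0,0,-77,48,258,-55,0,0,-77,48,258,-55,0,0,-77,48,258,-55,0,0,-77],
)

```text
clock: 16.4
tcp_pos: [0.559, 0.2048, 0.3321]
tool_rot: [1.333, 1.597, -0.889]
wrist_force: [1.2, -0.3, -1.8]
width: 0.283
```

Run:
```python
from h import *
st()
d={}
for n in ('side','top','wrist'):
    c=robot.camera(n); save(c,n+'12.png'); d[n]=c
pickle.dump(d,open('d12.pkl','wb'))
cv2.imwrite('pics/s12b.png',cv2.resize(cv2.imread('pics/side12.png')[60:395,100:330],None,fx=2.5,fy=1.75,interpolation=cv2.INTER_CUBIC))
```

```text
t 16.4 tcp [559.  204.8 332.1] q [-0.72   0.194  0.62   1.542 -0.508  1.484  0.129] 
F [ 1.2 -0.3 -1.8] T [-0.69 -0.1  -0.01] w 24.6 toolx [-0.069  0.378 -0.923] tooly [ 0.984  0.179 -0.   ]
```

View pics/side12.png

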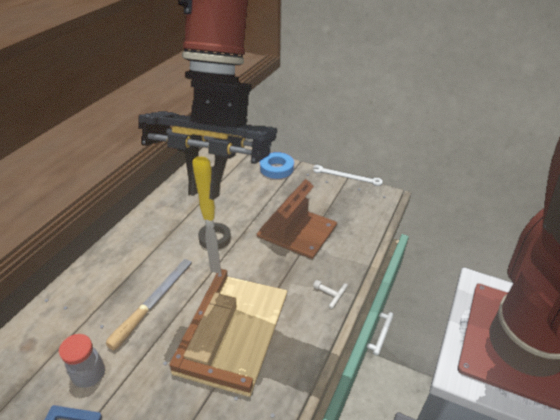

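View pics/top12.png

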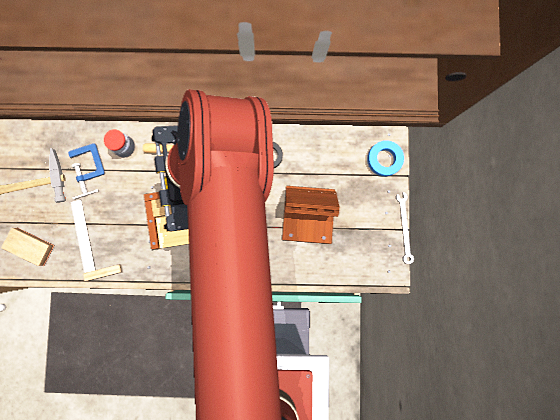

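View pics/wrist12.png

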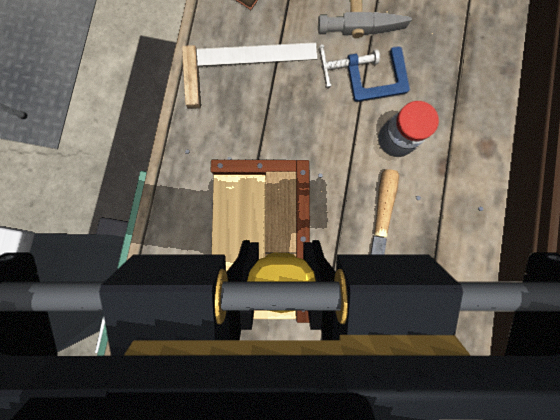

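View enlarged.

Run:
```python
import cv2
a=cv2.imread('pics/side12.png')
cv2.imwrite('pics/s12c.png',cv2.resize(a[150:290,170:250],None,fx=4.28*1.5,fy=4.28,interpolation=cv2.INTER_CUBIC)) if 0 else cv2.imwrite('pics/s12c.png',cv2.resize(a[150:290,150:290],None,fx=4.28,fy=4.28,interpolation=cv2.INTER_CUBIC))
```

```text
(no output)
```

View pics/s12c.png

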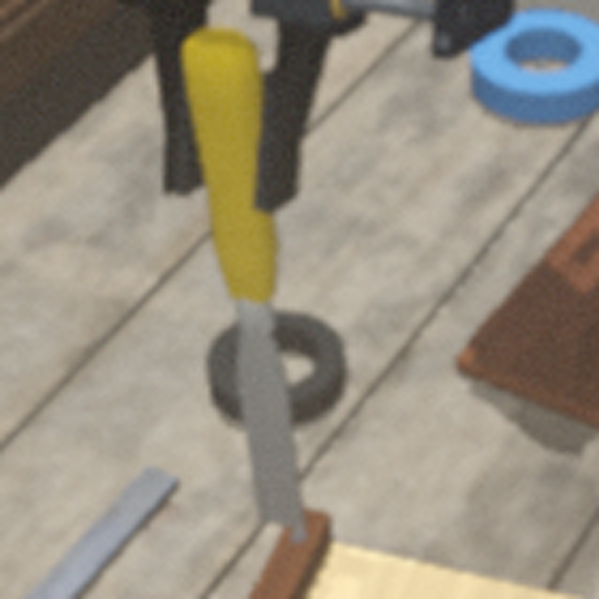

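```bash
cat > meas.py <<'E'
from h import *
def run(c,f,off,pts,tcp,rv):
    M=R.from_rotvec(rv).as_matrix(); n=M[:,1]; o={}
    for k,uv in pts.items():
        v=ray(c,[(np.array(uv)+.5)/f-.5+off])[0]; e=c['eye']
        o[k]=e+v*((tcp-e)@n)/(v@n)
        print(k,(o[k]*1e3).round(1))
    return o
def line(c2): pass
E
python3 - <<'E'
from meas import *
d=pickle.load(open('d12.pkl','rb')); ob=robot.observe()
o=run(d['side'],4.28,np.array([150,150]),dict(edge=(283,530),hend=(222,42),hbot=(255,300)),ob['tcp_pos'],ob['tool_rot'])
a=o['hend']-o['edge']; print(np.linalg.norm(a)*1e3, a/np.linalg.norm(a))
# line middle
d0=pickle.load(open('d0.pkl','rb')); t,s=d0['top'],d0['side']
cr=lambda L,f,of:(np.array(L)+.5)/f-.5+np.array(of)
for A,B,z in (((362,138),(380,240),0),):
    pass
P=[]
for c,pts,f,of in ((t,[(362,139),(380,240)],6,(135,170)),(s,[(197,190),(293,213)],4.4,(165,260))):
    v=ray(c,cr(pts,f,of)); w=c['eye']+v*((.042-c['eye'][2])/v[:,2])[:,None]; print((w*1e3).round(1), (w.mean(0)*1e3).round(1), np.linalg.norm(w[0]-w[1])*1e3)
pb=(.5235,.2178,0,.1796); print('model',W(pb,[[.0325,-.020,.042]])*1e3)
E
```

```text
edge [559.4 200.9 133.7]
hend [559.1 203.  379.8]
hbot [559.4 201.1 262.3]
246.13980045223224 [-8.69148129e-04  8.72912256e-03  9.99961523e-01]
[[581.1 209.   42. ]
 [536.2 199.6  42. ]] [558.7 204.3  42. ] 45.88549207960512
[[580.4 204.4  42. ]
 [536.4 196.1  42. ]] [558.4 200.2  42. ] 44.817162986460595
model [[559.04996527 203.92736619  42.        ]]
```

>>> apply_moves(
  increments=[-0.5,1,-20,0,0,0,-0.5,1,-40,0,0,0,-0.5,1,-50,0,0,0,-0.5,1,-50,0,0,0,-0.5,1,-50,0,0,0,-0.5,1,-50,0,0,0],
)

```text
clock: 17.3
tcp_pos: [0.5583, 0.2067, 0.2822]
tool_rot: [1.332, 1.597, -0.888]
wrist_force: [-0.1, -1.1, -1.3]
width: 0.286
```

Run:
```python
from h import *
st(); d={}
for n in ('side','top'):
    c=robot.camera(n); save(c,n+'13.png'); d[n]=c
    for k in ('offcut_mid','chisel_handle','file_mid','chuck_key'):
        r=robot.outline_of(k,c); print(n,k,[(round(x['conf'],2),np.round(x['location'])) for x in r[:1]])
pickle.dump(d,open('d13.pkl','wb'))
cv2.imwrite('pics/s13c.png',cv2.resize(cv2.imread('pics/side13.png')[170:390,150:300],None,fx=2.7*1.4,fy=2.7,interpolation=cv2.INTER_CUBIC))
cv2.imwrite('pics/s13d.png',cv2.resize(cv2.imread('pics/side13.png')[240:390,150:300],None,fx=4,fy=4,interpolation=cv2.INTER_CUBIC))
```

```text
t 17.3 tcp [558.3 206.7 282.2] q [-0.717  0.215  0.613  1.623 -0.526  1.397  0.174] 
F [-0.1 -1.1 -1.3] T [-0.69 -0.11  0.04] w 24.9 toolx [-0.069  0.379 -0.923] tooly [0.984 0.18  0.   ]
side offcut_mid [(0.93, array([328., 212.]))]
side chisel_handle [(0.98, array([231., 212.]))]
side file_mid [(0.96, array([310., 144.]))]
side chuck_key [(0.66, array([291., 331.]))]
top offcut_mid [(0.51, array([205., 160.]))]
top chisel_handle []
top file_mid [(0.67, array([149., 150.]))]
top chuck_key []
```

View pics/s13d.png

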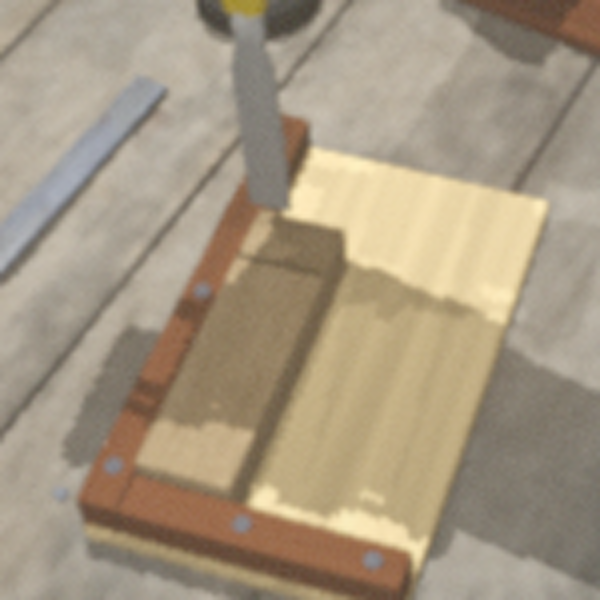

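View pics/side13.png

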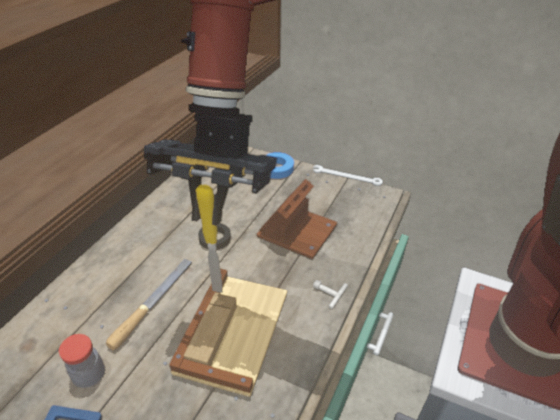

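Run:
```python
from meas import *
d=pickle.load(open('d13.pkl','rb')); ob=robot.observe(); s=d['side']
o=run(s,4.0,np.array([150,240]),dict(edge=(268,206),hbot=(243,10)),ob['tcp_pos'],ob['tool_rot'])
v=ray(s,(np.array([(242,256),(335,276)])+.5)/4-.5+[150,240]); w=s['eye']+v*((.042-s['eye'][2])/v[:,2])[:,None]; print((w*1e3).round(1),(w.mean(0)*1e3).round(1))
e=o['edge'];
for c in [(250,201),(287,210)]:
    v=ray(s,[(np.array(c)+.5)/4-.5+[150,240]])[0]; print('corner at edge height',((s['eye']+v*((e[2]-s['eye'][2])/v[2]))*1e3).round(1))
print(ob['dq'].round(3))
```

```text
edge [557.7 206.9  92.1]
hbot [557.7 207.3 218.3]
[[578.1 205.4  42. ]
 [532.  195.5  42. ]] [555.  200.5  42. ]
corner at edge height [566.7 208.1  92.1]
corner at edge height [548.7 204.9  92.1]
[-0.001  0.001  0.     0.    -0.     0.001  0.   ]
```

>>> apply_moves(
  increments=[0,-1,-3,0,0,0,0,-2,-5,0,0,0,0,-2,-5,0,0,0,0,-2,-5,0,0,0,0,-2,-5,0,0,0,0,-2,-5,0,0,0],
)

```text
clock: 18.55
tcp_pos: [0.5579, 0.2047, 0.2766]
tool_rot: [1.332, 1.598, -0.889]
wrist_force: [0.9, 0.2, -2.0]
width: 0.285
```

Run:
```python
from h import *
o=st(); print(o['dq'].round(3))
print(robot.job_done()); st()
```

```text
t 18.55 tcp [557.9 204.7 276.6] q [-0.714  0.218  0.613  1.631 -0.528  1.39   0.183] 
F [ 0.9  0.2 -2. ] T [-0.77 -0.   -0.05] w 24.8 toolx [-0.07   0.378 -0.923] tooly [ 0.984  0.18  -0.001]
[-0.002 -0.001  0.001  0.002 -0.    -0.     0.   ]
the job is handed in; nothing more can be done
None
the job is handed in; nothing more can be done
```

I pushed the offcut flush against the back fence, then against the end stop. Then I drew the chisel out along the pocket's lean, turned it upright and held it over the pencil line. I handed the job in at 18.6 s; it reports no verdict.

| Last check | Result |
|---|---|
| Offcut | The side and top views taken after the pushes showed it flush in the corner, and the last side view agreed. |
| Chisel | It measured upright within about 1 deg, along the line within about 1 deg, and at rest. The wrist force was about 2 N, its weight alone. |
| Edge above the wood | About 40 to 45 mm. The two side-camera readings differed by 8 mm. |
| Edge to the line's middle, seen from above | An estimated 0 to 5 mm. The cameras disagreed by about 4 mm along y. |
| File and chuck key | They were detected within about 4 pixels of their starting places in the side view. In the top view the arm hid the key and part of the file. |

- **Top view blocked:** the arm hid the chisel from the top camera, so the final chisel readings rest on the side camera plus the tool pose.
- **Last adjustment:** I moved the chisel 2 mm in y and 5 mm down after the last pictures. I checked that move only by the arm's own readings.

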